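# Tip the blue stamp case out of the packed row and stand it on the cork mat

## Task

Take the blue stamp case out of the tightly packed row: hold its grip and lean its top forward, out of the row, by some 20 degrees while its foot stays on the rack, then lift it out past the strip that overhangs its back edge. Stand it upright in the middle of the cork mat, set down gently, and let go. Leave the green and orange cases standing where they are.

Things in the scene. Friction and masses are not known exactly. Their poses are not given: they have to be found in the camera images.
- blue_case: Blue plastic case on end, the one to take: 60 mm deep (x) x 40 wide (y) x 110 high, 0.3 to 0.55 kg. On its top centre an upright grip, 14 (x) x 20 (y) x 50 mm high, i.e. 110 to 160 mm above the foot. Origin: centre of underside; z up, -x its front (robot side), y along the row. Take the grip from above, closing along x; next grips are 41 mm off in y. It tips about its bottom front edge (x -30 mm).
- green_case: Green case of the same size and axes; leave it. Blue, green and orange stand in any order, 1 mm apart, facing alike, on the 12 mm base board of a fixed rack that reaches 15 mm in front of them. At both ends of the row are wooden blocks with steel punches, lower than the cases. Within 100 mm in front of the row is nothing.
- orange_case: Orange case, same size and axes; leave it. A fixed steel strip over the row covers the rear 8 mm of each case's top, underside 7 mm and upper face 13 mm above the tops, so a case cannot rise straight up. Tipped forward (top to -x) over 6 degrees, its top clears the strip; leaned 20 degrees it must still come about 30 mm forward while rising, for its foot to pass.
- mat: Square cork mat fixed on the table, 120 x 120 mm, 5 mm thick, to the right of the rack (-y). Origin: centre of the underside, on the table; z up. The case may stand on it at any yaw.
There are look-alikes about, which are no part of the job. There is more than one size of the orange_case; the job needs the smallest.

How it is judged:
On the way:
1. the blue case leans at least 10 degrees out of the row with its foot still in its place on the rack (angle between blue_case's own z axis and vertical above 0.175 rad and distance of blue_case from where it was at the start of the episode below 0.035 m), for 0.1 s.
At the end, for the whole second after the job is handed in: The blue case stands upright (within 10 degrees) and still with its foot on the cork mat, within 30 mm of the mat's centre; the green and orange cases stand within 20 mm and 10 degrees of where they were (horizontal distance between blue_case and mat below 0.03 m and z of blue_case in the frame of mat between 0 and 0.012 m and angle between each of blue_case, green_case, orange_case's own z axis and vertical below 0.175 rad and linear speed of blue_case below 0.03 m/s and distance of each of green_case, orange_case from where it was at the start of the episode below 0.02 m); the robot touches nothing.
It fails at once if the green case is tipped over 10 degrees or moved more than 20 mm (angle between green_case's own z axis and vertical above 0.175 rad or distance of green_case from where it was at the start of the episode above 0.02 m).
It fails at once if the orange case is tipped over 10 degrees or moved more than 20 mm (angle between orange_case's own z axis and vertical above 0.175 rad or distance of orange_case from where it was at the start of the episode above 0.02 m).
It fails at once if the blue case is slammed onto the mat (over 80 N) (contact force between blue_case and mat above 80 N).
It also fails if it takes over 45 s, if anything falls off the work surface, if the arm or the gripper's body presses on something with over 40 N, if the wrist force passes 120 N, or if a joint passes its speed limit or range.

## Robot

A 7-joint arm with a two-finger parallel gripper is mounted at the origin on the work surface. World frame = base frame: x ahead of the robot, y to its left, z up, the work surface at z = 0. Lengths are in m, angles in rad, forces in N, time in s.
With the tool pointing down it reaches from about 0.425 to 0.875 m from the base axis. Payload 4.7 kg.
Tool frame: the origin (TCP) lies at the very end of the fingers, on their centre line; the grasp point (between the pads) lies 19 mm behind it; z points along the fingers, y is the line along which they close (so a half turn about z gives the same grasp; the last joint's range is limited). The gripper opens to 87 mm and grips with 3 to 60 N. Pads are 19 mm wide; open, the fingers measure 117 mm over their backs; the gripper's body (75 mm by 190 mm) begins 51 mm behind the grasp point.
Start: joints at [-1.205, 0.321, -0.07, 1.45, 0.023, 1.371, -0.057], TCP at [0.224, 0.61, 0.223] pointing down, gripper open.
Joint ranges: [-2.86, 2.86], [-0.3, 2.09], [-1.38, 1.24], [0.06, 2.45], [-1.56, 4.7], [0.09, 2.05], [-2.69, 2.69]. Speed limits (rad/s): [2.57, 2.57, 3.14, 3.14, 3.14, 3.14, 3.14].

## Interface

Orientations are given as a rotation vector (axis times angle).
In Python, from bench import ctrl, get_image, job gives the robot as it stands.
- The arm moves only by the shell command python3 -m crank 'ROWS' [FORCE]. ROWS is JSON, a list that holds one entry, the list of rows, each a list of 5 numbers: the shift along the tool's x, y, z in mm, then the turn about the tool's z in rad, then the closure, from -1 (fully open) to 1 (shut), so that 0 is half open. A call has 1 to 10 rows; each row shifts and turns the commanded pose from where the row before left it, along the tool's axes as they then stand; what a row does not reach is not made up. A row lasts 1/12 s, in which the tool goes at most 41.7 mm and 7.16 degrees, less where a joint would pass 70% of its speed; a pose out of reach is approached as far as the arm can. A call with a gripper value outside its range is refused whole. The fingers move at their own pace and stop on an object; FORCE is the grip in N (left out, the last holds). Time passes only in rows, so rows that do not move let the fingers close. It gives the time, the measured TCP pose, the force, the opening and the grip force at its end, in the units of the state.
- ctrl.get_state(): the state, without advancing time (a new reading comes with each control period).
- get_image(name): name is "scene" or "top" or "wrist"; returns a dict with "pixels" (384x512x3 uint8, red, green, blue), "fx", "fy", "cx", "cy" (pixels), "T" (4x4, takes a point from camera to world coordinates); the wrist camera has in their place "T_tool_cam" (4x4, takes a point from camera to tool coordinates, whose origin is the TCP and whose axes are the flange's). Camera axes: x right, y down, z forward; pixel columns grow to the right and rows downward; lengths in m; the calibration is good to about 2 mm. A picture is of the moment at which its call begins: read the wrist's pose just before it. There is no depth.
- job.close_job(): hands the job in; it is judged then, once.
The state is a dict: "time": time; "joint_positions": joint angles; "qd": joint speeds; "joint_torque": joint torques, N m; "position": TCP position; "tool_rot": TCP orientation; "ft_force": force on the tool from outside, world axes, zero at the start; "torque": the same for the moment, N m; "grip_width": opening from 0.0 (shut) to 1.0 (fully open); "grip_force": force on a finger pad.
Only numpy, scipy, OpenCV 4.12 (cv2) and the standard library are available. Lean on these libraries where they do the work, as an engineer would, in place of code of your own. Each camera call takes 0.05 s, during which the arm holds its last target. There are 200 camera calls.

## Working session

There is one attempt and no reset: what is moved stays moved. The work goes in short steps, Python scripts to look and compute and a shell command to move; the robot and the scene stay as the last step left them, time stands still between calls to the robot, and variables do not carry over. Pictures are saved under pics/ and viewed, at most 10 in all, crops included, and the job is handed in when it is done.

```bash
ls; mkdir -p pics
python3 - <<'E'
from bench import ctrl,get_image
import cv2,numpy as np,pickle
s=ctrl.get_state();print({k:np.round(v,3).tolist() for k,v in s.items()})
d={}
for n in ("scene","top"):
    d[n]=get_image(n);i=d[n];print(n,i["fx"],i["fy"],i["cx"],i["cy"]);print(np.round(i["T"],3))
pickle.dump(d,open("im.pkl","wb"))
cv2.imwrite("pics/a.png",cv2.vconcat([d[n]["pixels"][:,:,::-1] for n in d])[:, :]) if 0 else None
for n in d: cv2.imwrite(f"pics/{n}0.png",cv2.resize(np.ascontiguousarray(d[n]["pixels"][:,:,::-1]),(800,600),interpolation=cv2.INTER_CUBIC))
E
```

```text
pics
{'time': 0.0, 'joint_positions': [-1.205, 0.322, -0.07, 1.452, 0.023, 1.371, -0.057], 'qd': [-0.0, -0.001, 0.0, 0.0, 0.001, -0.0, -0.001], 'joint_torque': [-0.002, -49.128, -0.405, -31.254, -0.064, 0.043, 0.0], 'position': [0.224, 0.61, 0.221], 'tool_rot': [-0.55, -3.093, 0.003], 'ft_force': [0.701, 0.451, 0.144], 'torque': [-0.023, -0.014, -0.001], 'grip_force': 0.0, 'grip_width': 1.0}
scene 447.3954935030986 447.3954935030986 256.30789856862185 183.912959964928
[[-0.071  0.783 -0.617  1.162]
 [ 0.997  0.064 -0.034 -0.012]
 [ 0.012 -0.618 -0.786  0.767]
 [ 0.     0.     0.     1.   ]]
top 417.29546373152243 417.29546373152243 253.7942543840261 187.84377307918066
[[ 0.027 -0.994  0.107  0.48 ]
 [-1.    -0.027 -0.003 -0.057]
 [ 0.006 -0.107 -0.994  0.807]
 [ 0.     0.     0.     1.   ]]
```

View pics/scene0.png

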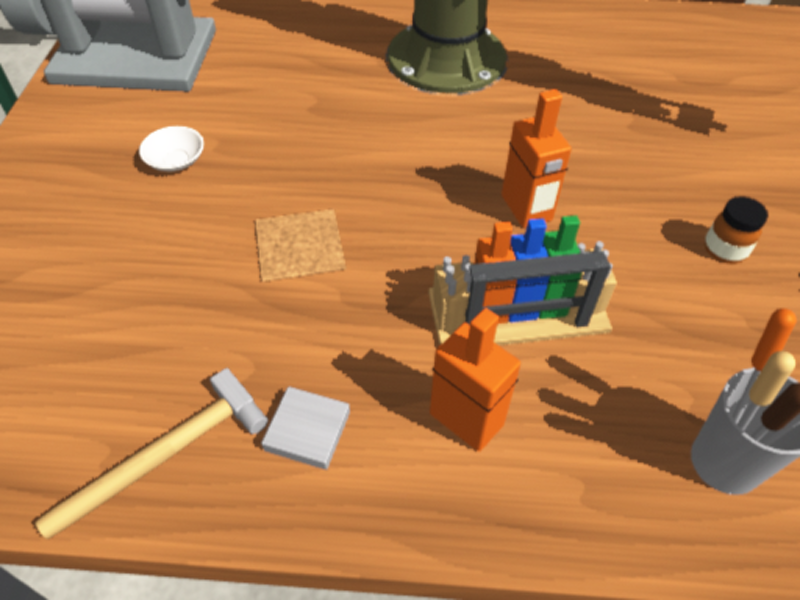

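View pics/top0.png

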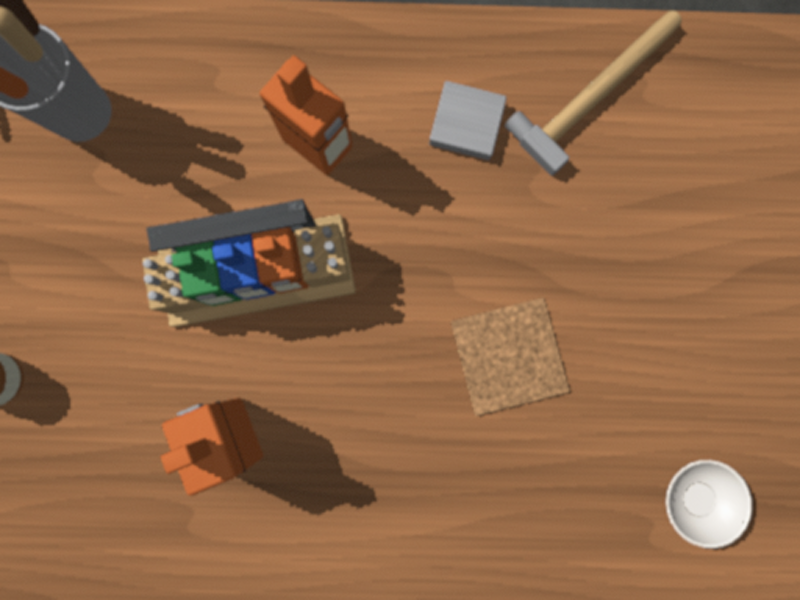

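The scene shows the row at about (540,270): orange, blue, green on a rack with the dark strip. The two other orange cases, at (540,160) and (475,380), are larger look-alikes. The mat is at (300,243), and a grey plate lies at (305,427).

In the top view, the candidates for blue are only the middle case at (237,262). Orange could be (275,255), (305,110) or (205,450), and the smallest is the one in the row at (275,255). The mat is the cork square at (510,357), not the grey plate at (468,120). Next comes a close crop of the blue case.

Run:
```python
import cv2,numpy as np,pickle
d=pickle.load(open("im.pkl","rb"))
t=d["top"]["pixels"][120:216,85:235,::-1];s=d["scene"]["pixels"][130:226,270:420,::-1]
c=[cv2.resize(np.ascontiguousarray(x),None,fx=5.2,fy=5.2/1.7*1.0 if 0 else 3.1*1.0,interpolation=cv2.INTER_NEAREST) for x in (t,s)]
cv2.imwrite("pics/crop.png",cv2.vconcat(c)); print(c[0].shape)
```

```text
(298, 780, 3)
```

View pics/crop.png

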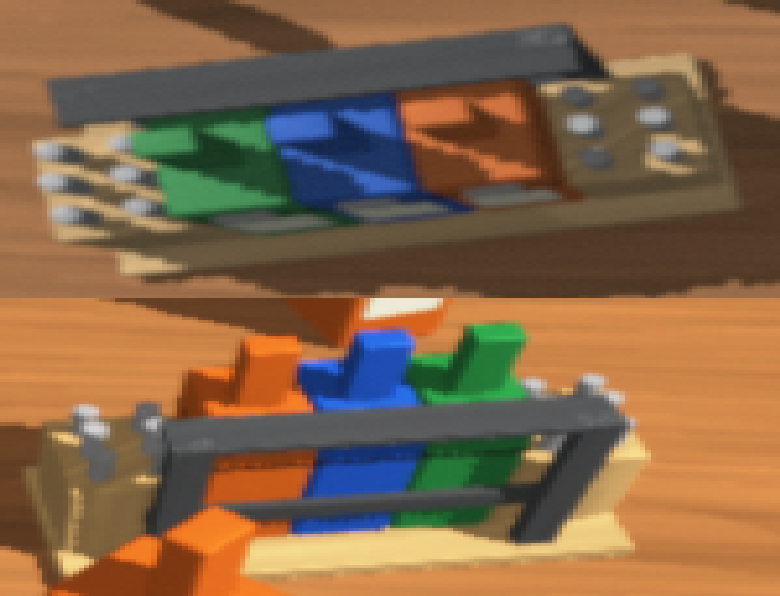

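```bash
cat > h.py <<'E'
import numpy as np,pickle
from scipy.spatial.transform import Rotation as R
def ray(im,p,T=None):
    T=im["T"] if T is None else T
    v=T[:3,:3]@[(p[0]-im["cx"])/im["fx"],(p[1]-im["cy"])/im["fy"],1]
    return T[:3,3],v/np.linalg.norm(v)
def plane(r,z): o,v=r; return o+v*(z-o[2])/v[2]
def tri(*rs):
    A=[np.eye(3)-np.outer(v,v) for o,v in rs]
    x=np.linalg.solve(sum(A),sum(a@o for a,(o,v) in zip(A,rs)))
    return x,[float(np.linalg.norm(a@(x-o))) for a,(o,v) in zip(A,rs)]
def wristT(im,st):
    T=np.eye(4);T[:3,:3]=R.from_rotvec(st["tool_rot"]).as_matrix();T[:3,3]=st["position"];return T@im["T_tool_cam"]
E
python3 - <<'E'
from h import *
np.set_printoptions(precision=4,suppress=True)
d=pickle.load(open("im.pkl","rb"));t,s=d["top"],d["scene"]
print("blue grip",tri(ray(t,(142.7,160)),ray(s,(344,142.5))))
k=1.5625
mt=np.array([plane(ray(t,(x/k,y/k)),.005) for x,y in [(453,322),(545,300),(570,392),(478,415)]])
ms=np.array([plane(ray(s,(x/k,y/k)),.005) for x,y in [(257,219),(335,210),(344,269),(261,280)]])
for m in(mt,ms):print("mat",m.mean(0),np.linalg.norm(np.diff(m[:,:2],axis=0),axis=1),m[:,:2].ravel())
a,b=[plane(ray(t,p),.135) for p in((94.6,146.4),(194.6,128))];e=b-a;print("strip",a,b,np.degrees(np.arctan2(e[1],e[0])))
print("front orange grip",tri(ray(t,(176/k,458/k)),ray(s,(549/k,96/k))))
print("rear orange grip",tri(ray(t,(294/k,66/k)),ray(s,(484/k,320/k))))
from bench import ctrl
st=ctrl.get_state();print(R.from_rotvec(st["tool_rot"]).as_matrix())
E
```

```text
blue grip (array([0.5863, 0.1138, 0.1732]), [0.0007944777855534253, 0.0007944777855534643])
mat [ 0.4918 -0.2023  0.005 ] [0.1174 0.1161 0.116 ] [ 0.5327 -0.1298  0.5631 -0.2433  0.4511 -0.2741  0.4205 -0.1622]
mat [ 0.4937 -0.198   0.005 ] [0.1173 0.1177 0.1165] [ 0.4505 -0.269   0.4221 -0.1553  0.5365 -0.1276  0.5658 -0.2403]
strip [0.6131 0.2029 0.135 ] [0.6484 0.041  0.135 ] -77.70291866824128
front orange grip (array([0.3903, 0.1343, 0.2081]), [0.0009107432190410399, 0.0009107432190411195])
rear orange grip (array([0.7594, 0.0463, 0.2116]), [0.0013916253402110625, 0.0013916253402110558])
[[-0.9388  0.3445 -0.0005]
 [ 0.3445  0.9388 -0.0017]
 [-0.0001 -0.0018 -1.    ]]
```

```bash
r='[-25.6,-17,-5,0,0]'; python3 -m crank '[[[-25.6,-17,-5,0,0],[-25.6,-17,-5,0,0],[-25.6,-17,-5,0,0],[-25.6,-17,-5,0,0],[-25.6,-17,-5,0,0],[-25.6,-17,-5,0,0],[-25.6,-17,-5,0,0],[-25.6,-17,-5,0,0],[-25.6,-17,-5,0,0],[-25.6,-17,-5,0,0]]]' 20
python3 -m crank '[[[-25.6,-17,-5,0,0],[-25.6,-17,-5,0,0],[-25.6,-17,-5,0,0],[-25.6,-17,-5,0,0],[-25.6,-17,-5,0,0],[-25.6,-17,-5,0,0],[-25.6,-17,-5,0,0],[-25.6,-17,-5,0,0],[-25.6,-17,-5,0,0],[-25.6,-17,-5,0,0]]]'
python3 -m crank '[[[0,0,0,0.112,0],[0,0,0,0.112,0],[0,0,0,0.112,0],[0,0,0,0.112,0],[0,0,0,0.112,0],[0,0,0,0.112,0],[0,0,0,0.112,0],[0,0,0,0.112,0],[0,0,0,0.109,0],[0,0,0,0,0]]]'
python3 - <<'E'
from h import *
from bench import ctrl,get_image
import cv2
st=ctrl.get_state();im=get_image("wrist");pickle.dump((st,im),open("w1.pkl","wb"))
print(st["time"],st["position"],st["joint_positions"]);print(R.from_rotvec(st["tool_rot"]).as_matrix().round(3));print(im["T_tool_cam"].round(3),im["fx"],im["cx"],im["cy"])
cv2.imwrite("pics/w1.png",cv2.resize(np.ascontiguousarray(im["pixels"][:,:,::-1]),(800,600),interpolation=cv2.INTER_CUBIC))
E
```

```text
time: 0.93
position: [0.4063, 0.3608, 0.2725]
tool_rot: [-0.55, -3.093, 0.001]
ft_force: [0.4, 0.3, 0.5]
grip_width: 0.506
grip_force: 0.0
time: 1.77
position: [0.5879, 0.1133, 0.3225]
tool_rot: [-0.549, -3.093, 0.0]
ft_force: [0.6, 0.3, 0.3]
grip_width: 0.499
grip_force: 0.0
time: 2.6
position: [0.5873, 0.1146, 0.3221]
tool_rot: [-1.974, -2.443, 0.001]
ft_force: [0.5, 0.4, 0.3]
grip_width: 0.502
grip_force: 0.0
2.6 [0.58728774 0.11462667 0.32205288] [-0.62929485  0.18915499  0.46413161  1.43862649 -0.08416635  1.53437612
  0.04220748]
[[-0.21   0.978 -0.001]
 [ 0.978  0.21  -0.   ]
 [-0.    -0.001 -1.   ]]
[[-0.    -0.968 -0.252  0.068]
 [ 1.    -0.001  0.001 -0.   ]
 [-0.001 -0.252  0.968 -0.161]
 [ 0.     0.     0.     1.   ]] 271.9869646962174 257.2993082218151 194.5282958948876
```

View pics/w1.png

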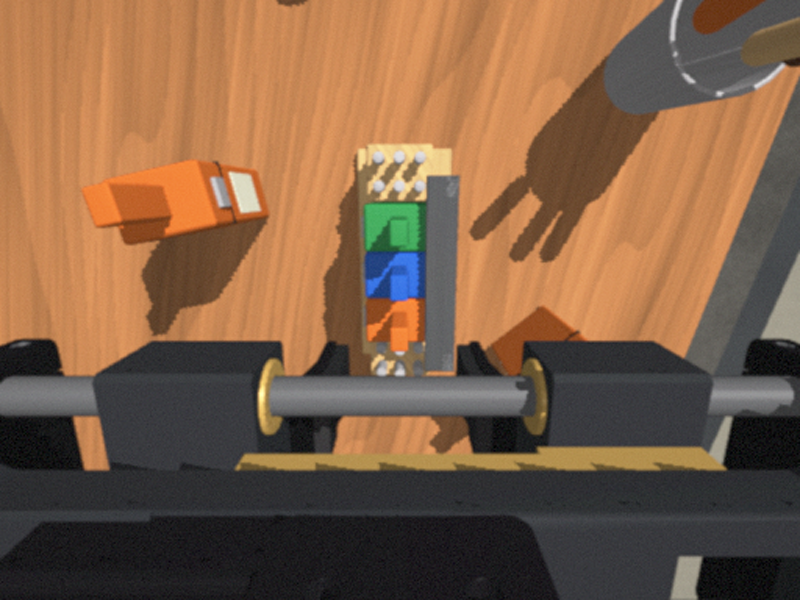

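The wrist view shows green (398,228), blue (398,280) and orange (398,325) in line. The row is parallel to the image columns, and the strip is at x 428–458. I'll take the blue grip's top from its lighter shade.

Run:
```python
from h import *
import cv2
np.set_printoptions(precision=4,suppress=True)
st,im=pickle.load(open("w1.pkl","rb"));T=wristT(im,st)
p=im["pixels"].astype(int);b=p[...,2]
m=(b-p[...,0]>60)&(b-p[...,1]>40)
ys,xs=np.where(m);print(xs.min(),xs.max(),ys.min(),ys.max())
for y in range(ys.min()-1,ys.max()+2):print(y,*b[y,230:276:1])
k=1.5625
Rm=R.from_rotvec(st["tool_rot"]).as_matrix()
def tool(P):return Rm.T@(P-st["position"])
d=pickle.load(open("im.pkl","rb"))
print(tri(ray(d["top"],(142.7,160)),ray(im,(399.5/k,272/k),T)))
for n,y,z in(("strip lft",180,.135),("strip lft",300,.135),("strip",340,.135)):
    print(n,plane(ray(im,(428/k,y/k),T),z))
```

```text
234 271 161 191
160 60 67 70 63 66 71 68 62 66 61 64 64 64 65 64 60 64 64 64 64 67 66 65 64 65 72 80 77 75 78 75 83 75 77 78 77 73 62 64 62 62 64 66 99 100 103
161 64 69 71 78 86 95 103 103 100 104 104 101 96 98 101 100 105 99 98 104 101 101 96 102 120 145 150 151 147 149 150 151 149 152 150 146 135 115 107 102 102 95 86 96 104 105
162 60 71 71 83 103 114 119 118 120 117 116 119 117 119 118 118 122 118 119 121 116 116 129 155 182 221 229 228 229 229 230 229 228 228 230 228 205 154 122 112 120 112 93 98 104 101
163 60 71 75 97 115 124 127 126 127 126 128 128 124 124 129 124 127 126 128 122 126 130 167 220 232 236 237 237 237 236 238 236 237 237 237 237 220 156 123 127 124 117 96 99 103 104
164 57 71 82 96 121 130 130 128 126 129 131 127 130 131 126 128 125 128 129 130 128 143 186 231 234 234 234 234 235 234 234 234 235 234 236 232 223 167 134 125 130 118 101 101 102 104
165 56 66 82 99 124 128 128 131 131 129 127 126 131 132 129 130 130 127 128 128 132 168 220 234 234 232 232 232 232 233 232 231 233 233 234 233 233 209 151 124 127 118 99 100 106 104
166 61 70 81 97 118 125 128 131 133
[... 4347 characters left out ...]
03 199 192 166 127 117 119 107 92 102 104 102
190 56 61 70 70 86 94 99 94 92 93 94 92 90 93 92 89 92 88 100 133 198 228 231 231 229 231 230 232 229 229 217 152 129 133 126 130 128 116 97 95 90 86 85 103 105 105
191 49 62 68 72 63 50 51 45 50 51 46 49 52 51 51 53 48 49 59 116 178 218 218 223 220 221 217 219 224 220 197 121 70 63 61 67 57 48 44 49 45 54 77 102 103 102
192 51 62 71 70 61 36 26 28 30 27 28 26 27 32 31 31 30 28 33 63 111 139 144 144 142 145 147 148 148 140 126 75 57 58 59 51 38 36 32 29 27 35 80 104 104 105
(array([0.587 , 0.1204, 0.1491]), [0.0034614662205337474, 0.003461466220534037])
strip lft [0.5909 0.1954 0.135 ]
strip lft [0.6127 0.1005 0.135 ]
strip [0.6208 0.0656 0.135 ]
```

Run:
```python
from h import *
np.set_printoptions(precision=4,suppress=True)
st,im=pickle.load(open("w1.pkl","rb"));T=wristT(im,st)
d=pickle.load(open("im.pkl","rb"))
w=ray(im,(255,183.8),T)
print(tri(ray(d["top"],(142.7,160)),ray(d["scene"],(344,142.5)),w))
P=plane(w,.172);print(P)
for a in((249.5,183.8),(260.5,183.8),(255,175.7),(255,191.8)):print(plane(ray(im,a,T),.172))
Rm=R.from_rotvec(st["tool_rot"]).as_matrix();print("tool delta mm",1000*Rm.T@(P-st["position"]))
a=plane(ray(im,(234,183),T),.122);print("front top edge, tool",1000*Rm.T@(a-st["position"]))
```

```text
(array([0.5855, 0.114 , 0.1725]), [0.0012522705016336907, 0.0007214424270696015, 0.0009577075341153509])
[0.5846 0.1141 0.172 ]
[0.5783 0.1127 0.172 ]
[0.5909 0.1154 0.172 ]
[0.5826 0.1235 0.172 ]
[0.5866 0.1046 0.172 ]
tool delta mm [  0.0337  -2.6222 150.0551]
front top edge, tool [ -9.7844 -31.522  200.0804]
```

```bash
python3 -m crank '[[[0,-2.5,25,0,0],[0,0,25,0,0],[0,0,25,0,0],[0,0,25,0,0],[0,0,25,0,0],[0,0,20,0,0.2],[0,0,15,0,0.3],[0,0,12,0,0.4],[0,0,8,0,0.4],[0,0,0,0,0.4]]]' 20
python3 -c "
from bench import get_image;import cv2
cv2.imwrite('pics/s2.png',cv2.resize(get_image('scene')['pixels'][90:230,240:440,::-1].copy(),(800,560),interpolation=cv2.INTER_CUBIC))"
```

```text
time: 3.48
position: [0.584, 0.1139, 0.1409]
tool_rot: [-1.969, -2.446, 0.004]
ft_force: [-0.3, -0.6, 0.2]
grip_width: 0.31
grip_force: 0.0
```

View pics/s2.png

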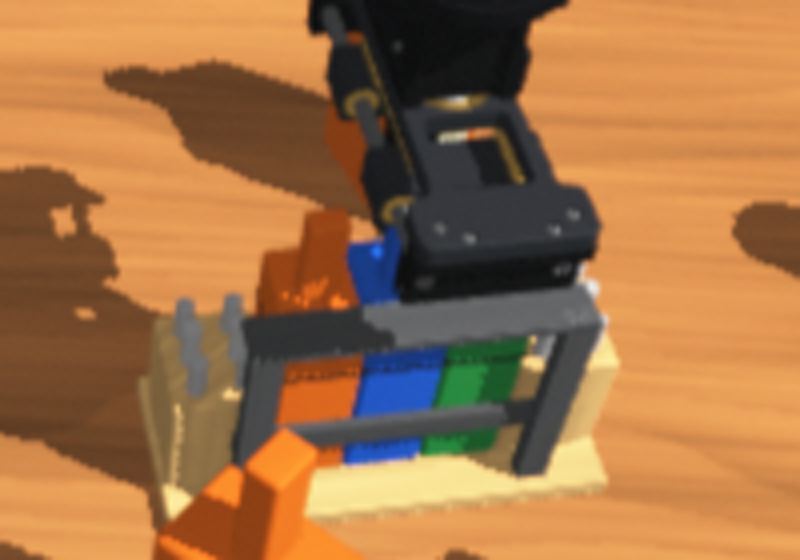

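Run:
```python
from h import *
from bench import ctrl
d=pickle.load(open("im.pkl","rb"))["scene"];st=ctrl.get_state();Rm=R.from_rotvec(st["tool_rot"]).as_matrix();print(Rm.round(3))
Ti=np.linalg.inv(d["T"])
for n,t in dict(tip=(0,0,0),backtipL=(-9.5,28,0),backtipR=(9.5,28,0),bodyL=(-37,95,-70),bodyR=(37,95,-70),bodyTopL=(-37,95,-110)).items():
    P=Rm@np.array(t)/1000+st["position"];c=Ti[:3,:3]@P+Ti[:3,3];u=c[0]/c[2]*d["fx"]+d["cx"];v=c[1]/c[2]*d["fy"]+d["cy"];print(n,P.round(3),(u-240)*4,(v-90)*4)
```

```text
[[-0.213  0.977 -0.001]
 [ 0.977  0.213 -0.   ]
 [-0.    -0.001 -1.   ]]
tip [0.585 0.114 0.142] 403.5801849207478 253.4733100804773
backtipL [0.614 0.111 0.142] 399.2525238216474 300.32773939747494
backtipR [0.61  0.129 0.142] 439.2100620459446 296.1918415815351
bodyL [0.686 0.098 0.212] 403.33623170264286 319.37351192639403
bodyR [0.67  0.17  0.212] 578.6998176083262 301.0292097801446
bodyTopL [0.686 0.098 0.252] 419.95716863700454 253.18308073166384
```

```bash
python3 -m crank '[[[0,-4,0,0,0.4],[0,-4,0,0,0.4],[0,-5,0,0,0.4],[0,-5,0,0,0.4],[0,-5,0,0,0.4]]]' 
python3 -m crank '[[[0,-5,0,0,0.4],[0,-5,0,0,0.4],[0,-5,0,0,0.4],[0,-4,0,0,0.4],[0,-3,0,0,0.4],[0,-2,0,0,0.4],[0,0,0,0,0.4],[0,0,0,0,0.4]]]' 
python3 -c "
from bench import get_image;import cv2
a=[get_image(n)['pixels'][:,:,::-1] for n in('scene','top')]
c=[cv2.resize(x.copy(),(400,300),interpolation=cv2.INTER_CUBIC) for x in (a[0][90:240,240:440],a[1][90:240,80:280])]
cv2.imwrite('pics/s3.png',cv2.hconcat(c))"
```

```text
time: 3.95
position: [0.5625, 0.1092, 0.1434]
tool_rot: [1.971, 2.446, 0.002]
ft_force: [1.3, 0.7, 0.4]
grip_width: 0.3
grip_force: 0.4
time: 4.62
position: [0.5391, 0.1041, 0.1425]
tool_rot: [-1.971, -2.446, -0.0]
ft_force: [0.9, 0.3, 0.8]
grip_width: 0.296
grip_force: 0.1
```

View pics/s3.png

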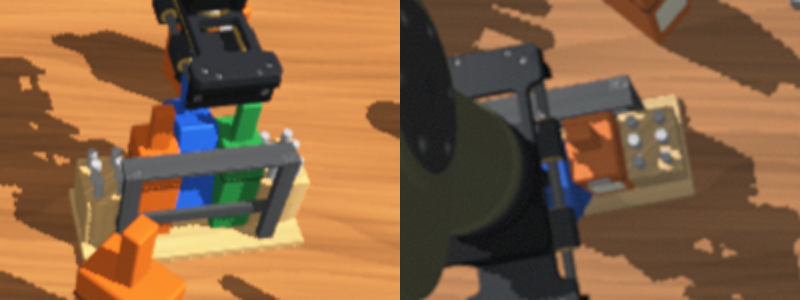

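Run:
```python
from h import *
from bench import get_image
im=get_image("scene");pickle.dump(im,open("s3.pkl","wb"));Ti=np.linalg.inv(im["T"])
ex=np.array([.977,.213,0]);ey=np.array([-.213,.977,0]);o=np.array([.5848,.114,.012])
def pr(x,y,z):
    P=o+ex*x/1e3+ey*y/1e3+[0,0,z/1e3];c=Ti[:3,:3]@P+Ti[:3,3];return (c[:2]/c[2]*im["fx"]+[im["cx"],im["cy"]]).round(1)
for y in(-20,20):
  for th in (0,10,14,18,22):
    a=np.radians(th);f=lambda u,s:(u*np.cos(a)-s*np.sin(a)-30,y,s*np.cos(a)+u*np.sin(a))
    print(y,th,"top",pr(*f(60,110)),"bottom",pr(*f(60,0)))
  print("slide",pr(-14,y,110),pr(-14,y,0))
p=im["pixels"].astype(int);m=(p[...,2]-p[...,0]>40)&(p[...,2]-p[...,1]>25)
for v in range(130,205,3):
    u=np.where(m[v,300:370])[0]+300;print(v,(u.min(),u.max(),len(u),p[v,int(np.median(u))].tolist()) if len(u) else 0)
```

```text
-20 0 top [332.9 173.4] bottom [325.1 207.3]
-20 10 top [331.  162.4] bottom [325.7 204. ]
-20 14 top [330.1 158.2] bottom [325.8 202.5]
-20 18 top [329.1 154.2] bottom [326.  200.9]
-20 22 top [328.1 150.4] bottom [326.1 199.2]
slide [327.3 156. ] [320.2 190.6]
20 0 top [353.6 171.3] bottom [343.9 205.2]
20 10 top [351.5 160.3] bottom [344.6 201.9]
20 14 top [350.6 156.1] bottom [344.8 200.4]
20 18 top [349.5 152.1] bottom [345.  198.8]
20 22 top [348.4 148.4] bottom [345.2 197.1]
slide [347.4 154. ] [338.5 188.6]
130 (np.int64(331), np.int64(333), 3, [27, 51, 107])
133 (np.int64(331), np.int64(333), 3, [22, 52, 117])
136 (np.int64(331), np.int64(333), 3, [22, 49, 109])
139 (np.int64(328), np.int64(332), 5, [49, 57, 112])
142 (np.int64(327), np.int64(332), 6, [23, 54, 122])
145 (np.int64(328), np.int64(344), 17, [33, 80, 180])
148 (np.int64(328), np.int64(345), 18, [41, 104, 226])
151 (np.int64(327), np.int64(347), 21, [42, 106, 229])
154 (np.int64(327), np.int64(348), 22, [59, 132, 245])
157 (np.int64(328), np.int64(348), 21, [42, 108, 230])
160 (np.int64(329), np.int64(348), 20, [41, 107, 230])
163 (np.int64(330), np.int64(348), 19, [41, 107, 230])
166 (np.int64(330), np.int64(335), 6, [81, 97, 147])
169 0
172 0
175 0
178 (np.int64(333), np.int64(346), 14, [37, 62, 119])
181 (np.int64(331), np.int64(346), 16, [25, 58, 132])
184 (np.int64(330), np.int64(345), 16, [33, 81, 184])
187 (np.int64(329), np.int64(345), 17, [41, 106, 229])
190 (np.int64(329), np.int64(345), 17, [41, 107, 230])
193 (np.int64(328), np.int64(342), 15, [71, 103, 184])
196 0
199 0
202 0
```

The case leans about 18°: its rear top edge is at v≈154, and the side edges match a lean rather than a slide. Now I'll close gradually, so the pads square the grip and the foot swings forward out of the row.

```bash
python3 -m crank '[[[0,0,0,0,0.43],[0,0,0,0,0.46],[0,0,0,0,0.49],[0,0,0,0,0.52],[0,0,0,0,0.55],[0,0,0,0,0.58],[0,0,0,0,0.61],[0,0,0,0,0.64],[0,0,0,0,0.67],[0,0,0,0,0.7]]]' 25
python3 -m crank '[[[0,0,0,0,0.8],[0,0,0,0,0.9],[0,0,0,0,1],[0,0,0,0,1],[0,0,0,0,1],[0,0,0,0,1]]]' 35
python3 -c "
from bench import get_image;import cv2
a=[get_image(n)['pixels'][:,:,::-1] for n in('scene','wrist')]
c=[cv2.resize(x.copy(),(400,300),interpolation=cv2.INTER_CUBIC) for x in (a[0][90:240,240:440],a[1])]
cv2.imwrite('pics/s4.png',cv2.hconcat(c))"
```

```text
time: 5.6
position: [0.5402, 0.1043, 0.1435]
tool_rot: [1.971, 2.445, 0.003]
ft_force: [3.1, 0.8, 5.6]
grip_width: 0.232
grip_force: 23.3
time: 6.1
position: [0.5405, 0.1044, 0.1436]
tool_rot: [1.97, 2.445, 0.004]
ft_force: [4.8, 0.5, 5.9]
grip_width: 0.231
grip_force: 32.2
```

View pics/s4.png

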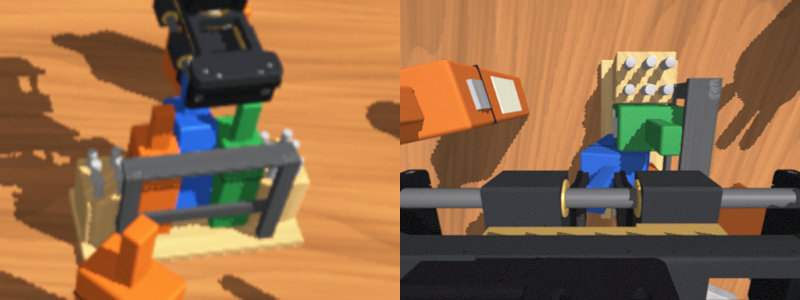

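The fingers stopped at 20 mm, so the case is held leaning about 12° with its foot braced by friction. I'll lift slowly and slightly forward so it can square up.

```bash
python3 -m crank '[[[0,0,-1,0,1],[0,0,-1,0,1],[0,0,-2,0,1],[0,-1,-2,0,1],[0,-1,-2,0,1],[0,-1,-2,0,1],[0,-1,-2,0,1],[0,-1,-2,0,1]]]' 30
python3 -m crank '[[[0,-2,-2,0,1],[0,-2,-2,0,1],[0,-2,-2,0,1],[0,-2,-2,0,1],[0,-2,-2,0,1],[0,0,0,0,1]]]' 30
python3 -c "
from bench import get_image;import cv2
a=[get_image(n)['pixels'][:,:,::-1] for n in('scene','wrist')]
c=[cv2.resize(x.copy(),(400,300),interpolation=cv2.INTER_CUBIC) for x in (a[0][90:240,240:440],a[1])]
cv2.imwrite('pics/s5.png',cv2.hconcat(c))"
```

```text
time: 6.87
position: [0.5335, 0.1029, 0.1562]
tool_rot: [-1.971, -2.445, 0.002]
ft_force: [0.1, -0.2, -4.5]
grip_width: 0.161
grip_force: 30.0
time: 7.37
position: [0.5243, 0.1009, 0.1671]
tool_rot: [1.971, 2.446, 0.001]
ft_force: [1.0, -0.5, -3.4]
grip_width: 0.16
grip_force: 30.0
```

View pics/s5.png

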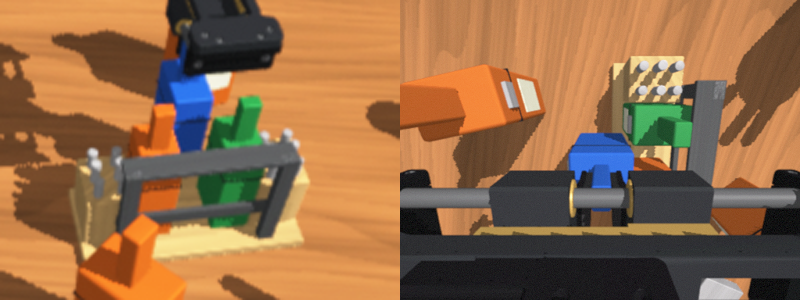

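The case is now squared in the pads (13.9 mm) and clear of the row, and green and orange are still standing. Next I'll lift it and carry it to the mat.

```bash
python3 -m crank '[[[0,0,-4,0,1],[0,0,-8,0,1],[0,0,-12,0,1],[0,0,-14,0,1],[0,0,-14,0,1],[0,0,-12,0,1],[0,0,-8,0,1],[-4,-1.4,-4,0,1],[-9,-3,0,0,1],[-14,-4.6,0,0,1]]]' 35
python3 -m crank '[[[-20,-6.5,0,0,1],[-24,-8,0,0,1],[-26,-8.5,0,0,1],[-28,-9.2,0,0,1],[-28,-9.2,0,0,1],[-28,-9.2,0,0,1],[-26,-8.5,0,0,1],[-24,-8,0,0,1],[-20,-6.5,0,0,1],[-15,-5,0,0,1]]]' 
python3 -m crank '[[[-11,-3.6,0,0,1],[-7,-2.2,0,0,1],[-3.5,-1,0,0,1],[0,0,0,0,1],[0,0,0,0,1]]]'
python3 - <<'E'
from h import *
from bench import ctrl,get_image
import cv2
st=ctrl.get_state();d={n:get_image(n) for n in("scene","top")};pickle.dump((st,d),open("p.pkl","wb"))
print(st["position"],st["ft_force"])
c=[cv2.resize(d["scene"]["pixels"][60:210,130:330,::-1].copy(),(800,600),interpolation=cv2.INTER_CUBIC)]
cv2.imwrite("pics/s6.png",c[0])
E
```

```text
time: 8.3
position: [0.5211, 0.0728, 0.2422]
tool_rot: [-1.968, -2.448, 0.0]
ft_force: [-0.1, 0.5, -3.8]
grip_width: 0.16
grip_force: 35.0
time: 9.13
position: [0.493, -0.182, 0.2418]
tool_rot: [-1.977, -2.441, 0.003]
ft_force: [0.1, -1.1, -4.0]
grip_width: 0.157
grip_force: 35.0
time: 9.55
position: [0.4931, -0.1996, 0.2422]
tool_rot: [-1.971, -2.446, -0.0]
ft_force: [0.4, 1.2, -4.2]
grip_width: 0.157
grip_force: 35.0
[ 0.49308368 -0.19961393  0.24221066] [ 0.36882317  1.19970763 -4.15922142]
```

View pics/s6.png

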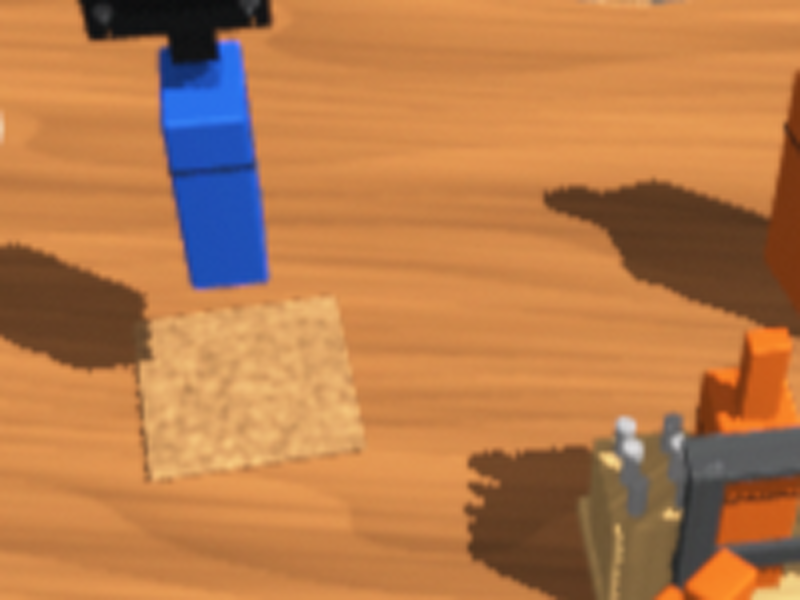

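Run:
```python
from h import *
st,d=pickle.load(open("p.pkl","rb"));s=d["scene"];Rm=R.from_rotvec(st["tool_rot"]).as_matrix()
for n,(x,y) in dict(botL=(192,288),botR=(268,281),topL=(164,130),topR=(248,120)).items():
    o,v=ray(s,(130+x/4-.4,60+y/4-.4));yv=Rm[:,1];P0=np.array(st["position"])+.03*yv;t=(P0-o)@yv/(v@yv);P=o+t*v
    print(n,P.round(4),"tool mm",(1000*Rm.T@(P-st["position"])).round(1))
k=1.5625
```

```text
botL [ 0.5261 -0.2105  0.1138] tool mm [-17.8  30.  128.4]
botR [ 0.5179 -0.1728  0.1138] tool mm [ 20.9  30.  128.4]
topL [ 0.5262 -0.2105  0.2171] tool mm [-17.7  30.   25. ]
topR [ 0.5178 -0.1724  0.2189] tool mm [21.3 30.  23.3]
```

The case hangs upright over the mat. Its foot is at z≈0.113, so the mat top (0.005) is about 108 mm below.

```bash
python3 -m crank '[[[0,0,6,0,1],[0,0,12,0,1],[0,0,15,0,1],[0,0,15,0,1],[0,0,15,0,1],[0,0,14,0,1],[0,0,10,0,1],[0,0,6,0,1],[0,0,3,0,1],[0,0,1,0,1]]]'
python3 -m crank '[[[0,0,1,0,1],[0,0,1,0,1],[0,0,1,0,1],[0,0,1,0,1],[0,0,1,0,1],[0,0,0,0,1]]]'
```

```text
time: 10.48
position: [0.4932, -0.1999, 0.1451]
tool_rot: [-1.971, -2.446, 0.001]
ft_force: [0.3, -0.4, -3.7]
grip_width: 0.159
grip_force: 35.0
time: 10.98
position: [0.4933, -0.2, 0.1405]
tool_rot: [1.971, 2.446, 0.0]
ft_force: [-0.3, 0.3, -3.1]
grip_width: 0.157
grip_force: 35.0
```

```bash
python3 -m crank '[[[0,0,1,0,1],[0,0,1,0,1],[0,0,1,0,1],[0,0,1,0,1],[0,0,0,0,1]]]'
python3 -m crank '[[[0,0,1,0,1],[0,0,0,0,1]]]';python3 -m crank '[[[0,0,1,0,1],[0,0,0,0,1]]]'
```

```text
time: 11.4
position: [0.4934, -0.2002, 0.1369]
tool_rot: [1.971, 2.446, 0.0]
ft_force: [-0.5, 0.8, 0.3]
grip_width: 0.158
grip_force: 35.0
time: 11.57
position: [0.4936, -0.2003, 0.1369]
tool_rot: [1.971, 2.446, 0.001]
ft_force: [-2.7, 0.2, 6.4]
grip_width: 0.159
grip_force: 35.0
time: 11.73
position: [0.4939, -0.2004, 0.1369]
tool_rot: [1.971, 2.445, 0.002]
ft_force: [-4.8, 2.3, 12.7]
grip_width: 0.154
grip_force: 35.0
```

```bash
python3 -m crank '[[[0,0,-1,0,1],[0,0,-0.7,0,1],[0,0,0,0,0.62],[0,0,0,0,0.55],[0,0,0,0,0.45],[0,0,0,0,0.35],[0,0,0,0,0.25],[0,0,0,0,0.2],[0,0,0,0,0.2]]]' 5
python3 -m crank '[[[0,0,-3,0,0.2],[0,0,-6,0,0.2],[0,0,-10,0,0.2],[0,0,-15,0,0.2],[0,0,-20,0,0.2],[0,0,-25,0,0.2],[0,0,-25,0,0],[0,0,-15,0,0],[0,0,0,0,0],[0,0,0,0,0]]]'
python3 -c "
from bench import get_image;import cv2
a=[get_image(n)['pixels'][:,:,::-1] for n in('scene','top')]
cv2.imwrite('pics/s7.png',cv2.hconcat([cv2.resize(x.copy(),(400,300),interpolation=cv2.INTER_AREA) for x in(a[0][60:240,130:410],a[1])]))"
```

```text
time: 12.48
position: [0.4933, -0.2001, 0.1362]
tool_rot: [1.971, 2.446, 0.0]
ft_force: [0.1, 0.0, -0.4]
grip_width: 0.387
grip_force: 0.0
time: 13.32
position: [0.4939, -0.2004, 0.2566]
tool_rot: [1.97, 2.444, 0.003]
ft_force: [-0.3, 0.1, -1.1]
grip_width: 0.492
grip_force: 0.0
```

View pics/s7.png

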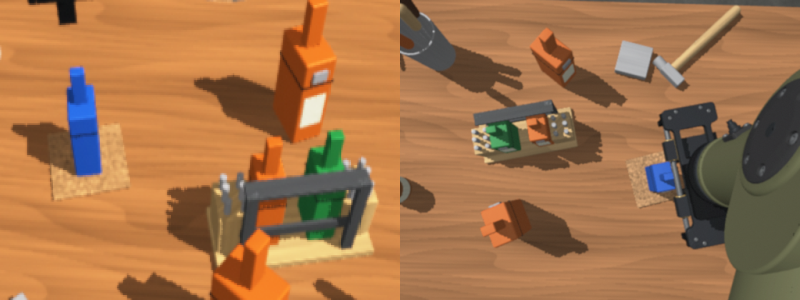

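The blue case stands upright on the mat, green and orange stand in the rack, and the gripper is clear. I'm handing the job in.

```bash
python3 -c "
from bench import job
print(job.close_job())"
```

```text
the job is handed in; nothing more can be done
None
```

The job is handed in, verdict not shown: the blue case was leaned about 18° (estimated from the image) with its foot on the rack. The tool cannot tilt, so it squared up in the grip as I lifted it out. It now stands upright on the mat, released about where I measured the centre, with green and orange still standing in the rack.

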